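# Open the next reagent bottle and index the analyser's carousel

## Task

The reagent bottle at the front of the analyser's carousel still has its white stopper in: work the stopper loose, twisting it to and fro while pulling gently so that the bottle stays down in its cradle, and lay it in the steel tray. Then push the carousel round, exactly one station towards the sampling arm and without flinging it, until it clicks home with the open bottle under the needle. Never touch the sampling arm, and leave the other things on the bench where they are.

Things in the scene. Friction and masses are not known exactly. Their poses are not given: they have to be found in the camera images.
- analyser: desk-top analyser, cream plastic, fixed, 360 mm deep (its x), 650 mm wide: a low deck 49 mm high that carries the carousel and, 245 to 470 mm to the -y side of the carousel's axis, a housing 141 mm high (sloping screen to 215 mm). Origin: on the bench under the carousel's axis; its -x side is the front, towards the robot
- carousel (a joint): carousel's angle (rad) about the upright axis over the analyser's origin: 0 at the start, growing anticlockwise from above, towards the sampling arm; next station at 1.047. A sprung ball holds it: about 8 N at a post pushes it out (it then jumps 10 to 15 degrees on), it runs nearly free, needs 8 N again from 11 degrees before the next station, and 5 degrees before it falls in; pushing on takes it past
- carousel_top (a point): centre of the platter's top, 67 mm above the bench. Platter 320 mm wide, aluminium; black hub knob 52 mm wide, to 125 mm above the bench; six grey cradles 60 degrees apart, leaning 27 degrees outward, six posts midway between. Clipped-in bottles stand under the sampling arm (open) and rearmost (black cap); the other cradles are empty, also the loaded one's neighbour away from the arm
- turning_post (a point): centre of the top of the turning post beside the loaded cradle, away from the sampling arm; push it from the side of the empty cradle behind it, whose walls reach 105 mm above the bench outside and 140 mm near the hub (30 mm free between). Steel rod 14 mm thick, 100 mm tall, top 167 mm above the bench, 145 mm from the carousel's axis; it turns with the carousel
- loaded_cradle (a point): centre of the inner floor of the cradle with the stoppered bottle, 100 mm from the carousel's axis, 95 mm above the bench; at the start at the front (analyser's -x); turns with the carousel. Cradle 63 mm square inside, walls 31 mm high
- bottle: loose square amber bottle, 60 x 60 x 78 mm, round neck 38 mm wide up to 115 mm, about 0.4 kg, standing in the loaded cradle and so leaning 27 degrees outward. Origin: centre of its underside; z along its axis to the mouth. It cannot turn in the square cradle, but a straight pull on the stopper lifts it out
- stopper: loose white stopper, 80 mm long, tight in the neck. Origin: centre of its flange's underside (44 mm wide, 5 thick), at first on the mouth; z outward. Shank below 24 mm thick, 36 long, thinner from 16 mm down. Tab above 14 (x) x 36 (y) x 39 mm. Straight pull 15 N; turning takes 0.2 N m and then it slides out with a few newtons; free after 11 mm, clear after 36 mm
- stopper_grip (a point): point on the stopper's axis in its tab, 28 mm above the stopper's origin, where to pinch the tab across its 14 mm (its x, in the upright plane in which the bottle leans); axes as the stopper's
- tray: open steel tray, fixed, 180 (its x) x 120 x 26 mm, wall and floor 3 mm. Origin: centre of its underside. The stopper may lie in it any way round
- sampling_arm: the sampling arm, fixed: a column on the housing, an arm 280 to 306 mm above the bench, and a needle. Origin and axes as the analyser's; column at x -5, y -290 mm, the arm's end at x -98, y -161 mm
- needle_tip (a point): tip of the sampling arm's needle, over the cradle 60 degrees anticlockwise of the front one, 14 mm above the mouth of an open bottle there; the needle leans as the bottles do
- specimen_jar: loose clear jar with a white lid, 58 mm wide, 74 mm high; origin: centre of its underside; a bystander
- phone: loose black telephone lying flat, 155 x 74 x 9 mm; origin: centre of its underside; a bystander
- timer: loose white bench timer, 30 x 85 x 62 mm; origin: centre of its underside; a bystander
- wash_bottle: loose white wash bottle, 72 mm wide, 215 mm high with its spout; origin: centre of its underside; a bystander
- spare_bottle: loose square amber bottle of the same size standing upright on the bench, with a black screw cap, 116 mm high; origin: centre of its underside; a bystander
Things that resemble listed ones, but are neither listed nor needed, are in the scene too. What is shaped like the stopper but pink or yellow is not meant.

How it is judged:
By the outcome, as a careful person would: the job done as asked, in the order asked, and still so for the second after the job is handed in, with the robot touching nothing.
It also fails if it takes over 72 s, if anything falls off the work surface, if the arm or the gripper's body presses on something with over 40 N, if the wrist force passes 120 N, or if a joint passes its speed limit or range.

## Robot

A 7-joint arm with a two-finger parallel gripper is mounted at the origin on the work surface. World frame = base frame: x ahead of the robot, y to its left, z up, the work surface at z = 0. Lengths are in m, angles in rad, forces in N, time in s.
With the tool pointing down it reaches from about 0.425 to 0.925 m from the base axis. Payload 6.8 kg.
Tool frame: the origin (TCP) lies at the very end of the fingers, on their centre line; the grasp point (between the pads) lies r.pinch_z behind it (r.pinch_z is the distance from the TCP to the grasp point, in m); z points along the fingers, y is the line along which they close (so a half turn about z gives the same grasp; the last joint's range is limited). The gripper opens to 85 mm and grips with 20 to 120 N. Pads are 22 mm wide; open, the fingers measure 114 mm over their backs; the gripper's body (76 mm by 85 mm) begins 54 mm behind the grasp point. The pads swing forward as they close: fully open they stand 13 mm farther back than shut.
Start: joints at [-1.217, 0.477, 0.022, 1.555, -0.011, 1.109, -0.083], TCP at [0.301, 0.604, 0.231] pointing down, gripper open.
Joint ranges: [-2.96, 2.96], [-0.34, 2.1], [-1.41, 1.46], [0.24, 2.44], [-1.37, 4.51], [0.17, 1.92], [-2.96, 2.96]. Speed limits (rad/s): [2.39, 2.39, 3.14, 3.14, 3.14, 3.14, 3.14].

## Interface

Orientations are given as a rotation vector (axis times angle).
In Python, from bench import status, grab_frame, camera_model, r gives the robot as it stands. The module is installed in compiled form; this text tells all that it offers.
- The arm moves only by the shell command python3 -m creep 'ROWS' [FORCE]. ROWS is text: rows parted by semicolons, each of 7 numbers parted by spaces: the turn, a rotation vector about the tool's x, y, z in rad, then the shift along the tool's x, y, z in mm, then the opening, from -1 (shut) to 1 (fully open). In form: rx ry rz tx ty tz fingers; .... A call has 1 to 10 rows; each row is the pose to reach, as a shift and turn from the pose commanded when the call began, along the tool's axes at that moment; what a row does not reach only later rows make up. A row lasts 1/8 s, in which the tool goes at most 62.5 mm and 10.7 degrees, less where a joint would pass 70% of its speed; a pose out of reach is approached as far as the arm can. A call with a gripper value outside its range is refused whole. The fingers move at their own pace and stop on an object; FORCE is the grip in N (left out, the last holds). Time passes only in rows, so rows that repeat a pose let the fingers close. It gives the time, the measured TCP pose, the force, the opening and the grip force at its end, in the units of the state.
- status.get_obs(): the state, without advancing time (a new reading comes with each control period).
- grab_frame(name): name is "side" or "top"; returns (picture, depth): 480x640x3 uint8, red, green, blue; 480x640 float32, m along the optical axis (not along the pixel's ray), 0 where there is no reading.
- camera_model(name): a dict with "K" (3x3 intrinsics, pixels), "D" ([k1, k2, p1, p2, k3] as OpenCV has them; the pictures are not rectified), "rvec" (rotation vector, rad) and "tvec" (3), from world to camera coordinates, as OpenCV has them. Camera axes: x right, y down, z forward; pixel columns grow to the right and rows downward; lengths in m; the calibration is good to about 2 mm. A picture is of the moment at which its call begins. camera_model takes no time and is no camera call.
- r.hand_in(): hands the job in; it is judged then, once.
The state is a dict: "clock": time; "joints": joint angles; "qvel": joint speeds; "tau": joint torques, N m; "tcp_pos": TCP position; "orientation": TCP orientation; "contact_force": force on the tool from outside, world axes, zero at the start; "moment": the same for the moment, N m; "grip_width": finger opening in m; "gripper_force": force on a finger pad.
Only numpy, scipy, OpenCV 4.12 (cv2) and the standard library are available. Lean on these libraries where they do the work, as an engineer would, in place of code of your own. Each camera call takes 0.05 s, during which the arm holds its last target. There are 200 camera calls.

## Working session

There is one attempt and no reset: what is moved stays moved. The work goes in short steps, Python scripts to look and compute and a shell command to move; the robot and the scene stay as the last step left them, time stands still between calls to the robot, and variables do not carry over. Pictures are saved under pics/ and viewed, at most 10 in all, crops included, and the job is handed in when it is done.

```bash
mkdir -p pics; ls
python3 - <<'E'
from bench import status, grab_frame, camera_model, r
import cv2,numpy as np
for n in("side","top"):
    p,d=grab_frame(n); cv2.imwrite(f"pics/{n}0.png",p[:,:,::-1]); np.save(f"{n}_d.npy",d); np.save(f"{n}_p.npy",p)
    m=camera_model(n); R=cv2.Rodrigues(np.array(m["rvec"]))[0]; print(n,-R.T@np.array(m["tvec"]).ravel(),R[2],m["K"],m["D"])
o=status.get_obs(); print(o); print(r.pinch_z)
E
```

```text
pics
side [ 0.03333741 -0.5489914   0.93502814] [ 0.49348895  0.48739526 -0.72035721] [[455.59885663   0.         319.20756318]
 [  0.         455.59885663 238.85816522]
 [  0.           0.           1.        ]] [-0.07591185  0.          0.          0.          0.        ]
top [ 0.24669465 -0.02969291  1.67074443] [ 0.1956783  -0.00324402 -0.98066278] [[536.55505701   0.         321.02433035]
 [  0.         536.55505701 242.79506118]
 [  0.           0.           1.        ]] [-0.14414197  0.          0.          0.          0.        ]
{'clock': 0.1, 'joints': array([-1.21712604,  0.47770901,  0.02235314,  1.55635158, -0.01148293,
        1.10934563, -0.08309698]), 'qvel': array([-0.0012614 , -0.00384971, -0.00138193, -0.00278066, -0.00084806,
       -0.00108445, -0.00108621]), 'tau': array([ 5.04709227e-03, -5.97754955e+01,  1.61373485e+00, -2.81953830e+01,
        1.27875686e-02,  5.03075935e-03,  4.62387078e-06]), 'tcp_pos': array([0.30051227, 0.60380244, 0.23042925]), 'orientation': array([-7.18830727e-01, -3.05799587e+00,  2.61870477e-03]), 'contact_force': array([-1.00030778,  0.54767815, -0.82937788]), 'moment': array([ 0.05035904,  0.00370575, -0.00170824]), 'gripper_force': 0.0, 'grip_width': 0.08568895715902491}
0.0187
```

View pics/top0.png

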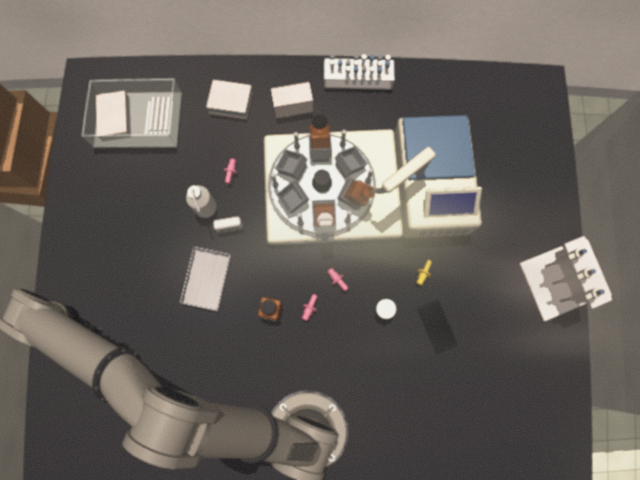

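View pics/side0.png

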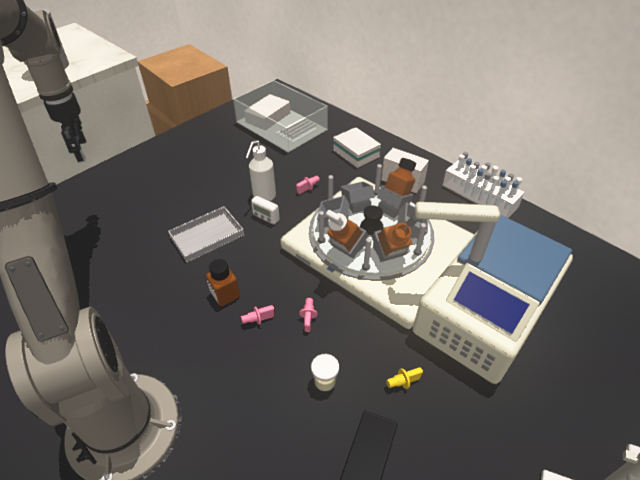

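```bash
cat > h.py <<'E'
from bench import status, grab_frame, camera_model, r
import cv2,numpy as np
from scipy.spatial.transform import Rotation as Ro
def cloud(n,d):
    m=camera_model(n);K=np.array(m["K"]);D=np.array(m["D"]);R=cv2.Rodrigues(np.array(m["rvec"]))[0];t=np.array(m["tvec"]).ravel()
    v,u=np.mgrid[:480,:640]; uv=np.stack([u,v],-1).reshape(-1,1,2).astype(float)
    n_=cv2.undistortPoints(uv,K,D).reshape(480,640,2)
    c=np.dstack([n_,np.ones((480,640))])*d[...,None]
    W=(c-t)@R; W[d<=0]=np.nan
    return W
def proj(n,P):
    m=camera_model(n); return cv2.projectPoints(np.array(P,float).reshape(-1,1,3),np.array(m["rvec"]),np.array(m["tvec"]),np.array(m["K"]),np.array(m["D"]))[0].reshape(-1,2)
E
python3 - <<'E'
from h import *
for n in("top","side"):
    d=np.load(n+"_d.npy");p=np.load(n+"_p.npy").astype(int);W=cloud(n,d);X,Y,Z=W[...,0],W[...,1],W[...,2]
    print(n)
    hub={"top":(321,181),"side":(373,214)}[n]
    print("hub",W[hub[1],hub[0]])
    # deck: cream at z~.049
    m=(abs(Z-.049)<.006)&(X>.4)&(X<1.1)&(abs(Y)<.4)
    pts=np.c_[X[m],Y[m]].astype(np.float32); print("deck",m.sum(),cv2.minAreaRect(pts))
    # tall things near carousel
    m=(Z>.150)&(Z<.2)&(np.hypot(X-W[hub[1],hub[0]][0],Y-W[hub[1],hub[0]][1])<.19)
    k,l,s,c=cv2.connectedComponentsWithStats(m.astype(np.uint8),connectivity=8)
    for i in range(1,k):
        if s[i,4]>3: q=l==i; print(c[i].round(1),s[i,4],np.median(W[q],0).round(4),p[q].mean(0).round())
    # tray
    m=(Z>.015)&(Z<.035)&(X>.3)&(X<.7)&(Y>.1)&(Y<.45)
    k,l,s,c=cv2.connectedComponentsWithStats(m.astype(np.uint8),connectivity=8)
    for i in range(1,k):
        if s[i,4]>30: q=l==i; print("tray?",c[i].round(1),s[i,4],cv2.minAreaRect(np.c_[X[q],Y[q]].astype(np.float32)))
top=np.load("top_p.npy");sd=np.load("side_p.npy")
a=cv2.resize(top[110:260,245:445],(800,600),interpolation=cv2.INTER_CUBIC)
b=cv2.resize(sd[160:300,270:457],(800,600),interpolation=cv2.INTER_CUBIC)
cv2.imwrite("pics/topc.png",a[:,:,::-1]);cv2.imwrite("pics/sidec.png",b[:,:,::-1])
E
```

```text
top
hub [ 0.74536665 -0.0317709   0.12366943]
deck 5755 ((0.7240147590637207, 0.0062333643436431885), (0.8571884632110596, 0.5900818705558777), 72.10382843017578)
[318.8 116. ] 34 [ 0.9239 -0.0225  0.1965] [63. 59. 56.]
[319.5 134.8] 359 [ 0.8726 -0.0239  0.1725] [122.  84.  61.]
[342.9 132.2] 23 [ 0.8868 -0.0955  0.1652] [170. 160. 149.]
[296.  134.9] 25 [0.8759 0.0455 0.1647] [167. 158. 147.]
[370.3 171.3] 24 [ 0.7642 -0.1769  0.1638] [170. 162. 153.]
[272.9 175.8] 23 [0.7461 0.1099 0.1641] [169. 161. 153.]
[359.8 191.7] 426 [ 0.6965 -0.1442  0.1749] [139. 107.  84.]
[324.2 212.4] 271 [ 0.6389 -0.0416  0.1736] [149. 121. 102.]
[348.8 212.5] 17 [ 0.6368 -0.1141  0.1664] [186. 177. 166.]
[299.7 214.9] 20 [0.6277 0.0276 0.1651] [188. 180. 171.]
tray? [235.3 227.6] 32 ((0.6198343634605408, 0.2359674572944641), (0.014601216651499271, 0.05350073426961899), 31.279541015625)
tray? [203.9 277.8] 289 ((0.45765891671180725, 0.3237646222114563), (0.1217568963766098, 0.18262308835983276), 79.09587860107422)
side
hub [ 0.7462981  -0.04184588  0.12881052]
deck 6327 ((0.772384762763977, -0.0240895
[... 431 characters left out ...]
6.3 235.5] 545 [ 0.6852 -0.1582  0.1729] [134.  87.  54.]
[422.1 226.6] 45 [ 0.7636 -0.1776  0.1631] [147. 141. 136.]
[368.5 241.5] 44 [ 0.6362 -0.1158  0.1631] [167. 161. 156.]
tray? [264.2 194.6] 86 ((0.6706386208534241, 0.3238503634929657), (0.02364460751414299, 0.06266923248767853), 39.50812530517578)
tray? [205.4 231.1] 567 ((0.4577823877334595, 0.3256068229675293), (0.12796296179294586, 0.18055059015750885), 79.69808197021484)
tray? [265.9 215.1] 121 ((0.6162935495376587, 0.25565245747566223), (0.028267506510019302, 0.08737936615943909), 25.215599060058594)
tray? [284.4 246.2] 31 ((0.5705344676971436, 0.11739242821931839), (0.031214550137519836, 0.004841526038944721), 88.6404800415039)
```

View pics/topc.png

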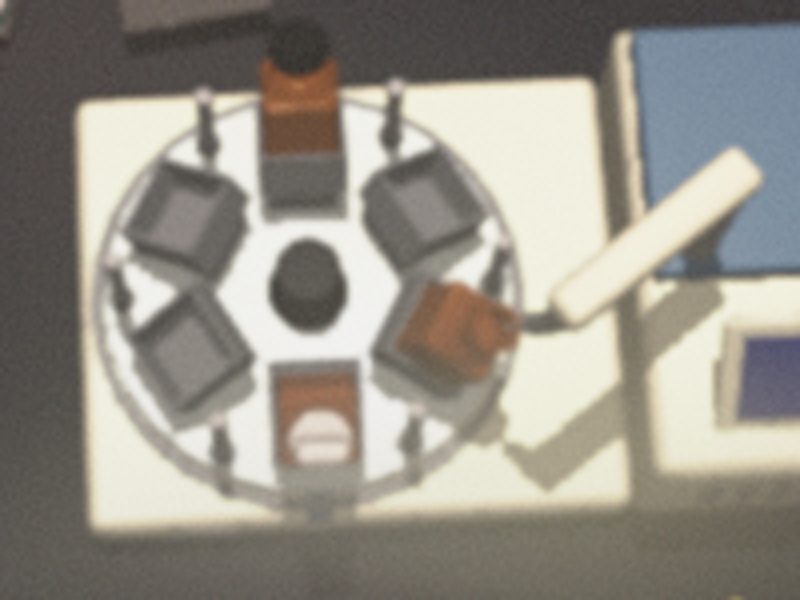

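View pics/sidec.png

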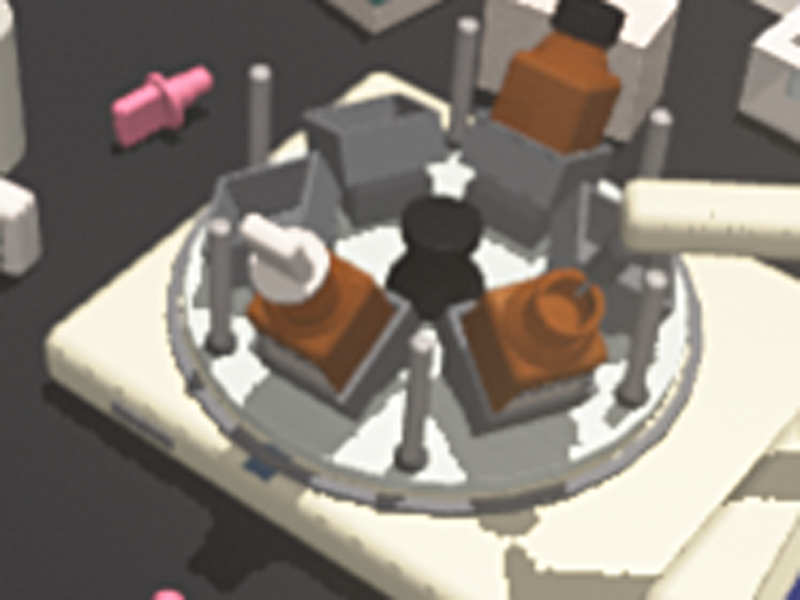

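```bash
cat >> h.py <<'E'
# model
C=np.array([.756,-.0343,0]); YAW=np.deg2rad(4.0)
def setup(C,yaw):
    d=-np.array([np.cos(yaw),np.sin(yaw),0]); a=np.sin(np.deg2rad(27))*d+np.cos(np.deg2rad(27))*np.array([0,0,1])
    floor=C+.1*d+[0,0,.095]; return d,a,floor
E
python3 - <<'E'
from h import *
from scipy.optimize import least_squares
T=np.array([[.8868,-.0955],[.8759,.0455],[.7642,-.1769],[.7461,.1099],[.6368,-.1141],[.6277,.0276]])
S=np.array([[.8748,.0459],[.7468,.1093],[.8838,-.098],[.6258,.0287],[.7636,-.1776],[.6362,-.1158]])
def res(q,P,rad=.145):
    a=np.arctan2(P[:,1]-q[1],P[:,0]-q[0])-q[2]; k=np.round((a-np.pi/6)/(np.pi/3))
    t=k*np.pi/3+np.pi/6+q[2]; return (np.c_[q[0]+rad*np.cos(t),q[1]+rad*np.sin(t)]-P).ravel()
for P in(T,S,np.r_[T,S]):
    s=least_squares(res,[.756,-.034,.07],args=(P,)); print(s.x,np.rad2deg(s.x[2]),np.abs(s.fun).max())
Cx=np.array([*s.x[:2],0]); d,a,fl=setup(Cx,s.x[2]); grip=fl+.143*a; print("grip",grip,"a",a)
side=np.cross(a,d); side/=np.linalg.norm(side); xs=np.cross(side,a)
for n in("top","side"):
    D=np.load(n+"_d.npy");p=np.load(n+"_p.npy").astype(int);W=cloud(n,D)
    q=W-(fl+.115*a); ax=q@a; xx=q@xs; yy=q@side
    w=(p.min(-1)>110)&(abs(xx)<.035)&(abs(yy)<.035)
    m=w&(ax>.012)&(ax<.06)
    print(n,"tab",m.sum(),np.c_[ax[m],xx[m],yy[m]].mean(0).round(4),"rng",[np.percentile(v[m],[2,98]).round(4) for v in(ax,xx,yy)])
    t=m&(ax>.033); print(" tabtop",t.sum(),[np.percentile(v[t],[5,50,95]).round(4) for v in(ax,xx,yy)], np.polyfit(yy[t],xx[t],1))
    f=w&(ax>-.006)&(ax<.012); print(" flange",f.sum(),[np.percentile(v[f],[5,50,95]).round(4) for v in(ax,xx,yy)])
    b=(p[...,0]>p[...,2]+35)&(abs(xx)<.045)&(abs(yy)<.045)&(ax<-.03)&(ax>-.09)
    print(" bottle",b.sum(),[np.percentile(v[b],[5,50,95]).round(4) for v in(ax,xx,yy)])
    # project
    img=np.load(n+"_p.npy").copy()
    def pt(l): return fl+.115*a+l[0]*xs+l[1]*side+l[2]*a
    cs=[pt((sx*.007,sy*.018,z)) for z in(.005,.044) for sx in(-1,1) for sy in(-1,1)]
    uv=proj(n,cs+[fl+.115*a,grip,Cx+[0,0,.125]])
    c=uv[8].round().astype(int); x0,y0=c[0]-40,c[1]-30
    im=cv2.resize(img[y0:y0+60,x0:x0+80],(640,480),interpolation=cv2.INTER_CUBIC)
    for i,u in enumerate(uv): cv2.circle(im,tuple(((u-[x0,y0]+.5)*8).astype(int)),3,(0,255,0) if i<8 else (255,0,0),-1)
    np.save(n+"_ov.npy",im)
cv2.imwrite("pics/ov.png",cv2.resize(np.hstack([np.load("top_ov.npy"),np.load("side_ov.npy")]),(800,300))[:,:,::-1])
E
```

```text
[ 0.75625    -0.03391667  0.06935081] 3.9735086226025493 0.0021074001807638784
[ 0.75516667 -0.03458333  0.06587411] 3.774308640313815 0.0016688406757025265
[ 0.75570833 -0.03425     0.06761106] 3.873828140252802 0.002600652789379432
grip [ 0.5911645  -0.04539197  0.22241393] a [-0.45295324 -0.0306714   0.89100652]
top tab 92 [ 0.037  -0.0066  0.0009] rng [array([0.0155, 0.047 ]), array([-0.0123,  0.0021]), array([-0.0154,  0.0183])]
 tabtop 70 [array([0.0363, 0.0411, 0.0465]), array([-0.0119, -0.0053,  0.0018]), array([-0.0145,  0.0015,  0.0171])] [-0.01927428 -0.00524958]
 flange 92 [array([-0.002 ,  0.0035,  0.0098]), array([-0.024 , -0.0135,  0.0143]), array([-0.019 ,  0.    ,  0.0187])]
 bottle 189 [array([-0.0711, -0.0406, -0.0317]), array([-0.0345, -0.0276,  0.0128]), array([-0.0267, -0.0074,  0.0248])]
side tab 127 [ 0.0364 -0.0023  0.0036] rng [array([0.015 , 0.0447]), array([-0.0096,  0.0035]), array([-0.0165,  0.0171])]
 tabtop 94 [array([0.0355, 0.0414, 0.0444]), array([-0.0093, -0.0025,  0.0031]), array([-0.0159,  0.0009,  0.0156])] [-0.02357452 -0.00277228]
 flange 152 [array([0.0004, 0.0031, 0.0066]), array([-0.0225,  0.0035,  0.0153]), array([-0.0152,  0.0036,  0.0189])]
 bottle 423 [array([-0.0794, -0.042 , -0.0322]), array([-0.0273,  0.0063,  0.0252]), array([-0.0198,  0.0236,  0.0289])]
```

View pics/ov.png

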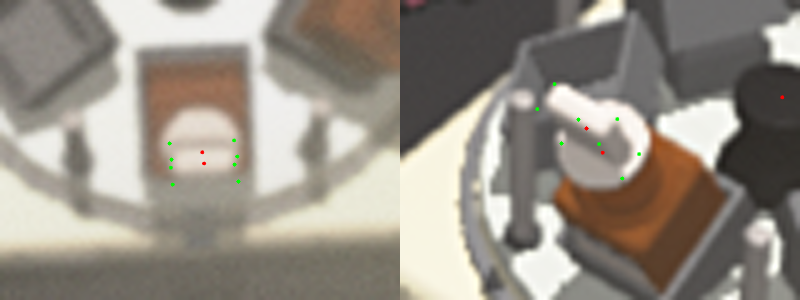

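```bash
cat >> h.py <<'E'
C=np.array([.7557,-.03425,0]); YAW=.0676
d,a,fl=setup(C,YAW); sd=np.cross(a,d); sd/=np.linalg.norm(sd); xs=np.cross(sd,a)
GRIP=fl+.144*a-.004*xs+.001*sd
def rot(z,y):
    z=z/np.linalg.norm(z); y=y-z*(y@z); y/=np.linalg.norm(y); return np.c_[np.cross(y,z),y,z]
RG=rot(-a,-xs)          # grasp orientation
def rel(p,R,pinch=True):
    "target: p = pinch point (or tcp)"
    o=status.get_obs(); R0=Ro.from_rotvec(o["orientation"]).as_matrix(); p0=o["tcp_pos"]
    t=p+(R[:,2]*r.pinch_z if pinch else 0)
    return Ro.from_matrix(R0.T@R).as_rotvec().round(4), (R0.T@(t-p0)*1000).round(1)
def st():
    o=status.get_obs(); print({k:np.round(o[k],3).tolist() for k in("clock","joints","tcp_pos","contact_force","moment","grip_width","gripper_force")})
E
python3 -c "
from h import *
print(GRIP,RG); print(rel(GRIP+.1*a,RG))"
```

```text
[ 0.59432652 -0.04617778  0.2251209 ] [[-0.06754853  0.88897146  0.45295358]
 [ 0.99771599  0.06018618  0.03066639]
 [ 0.          0.4539905  -0.89100652]]
(array([-0.429 , -0.2442,  1.0217]), array([-520.8, -469.8,  -66.3]))
```

```bash
T="x"; python3 -m creep '-0.429 -0.244 1.022 -521 -470 -66 0.4; -0.429 -0.244 1.022 -521 -470 -66 0.4; -0.429 -0.244 1.022 -521 -470 -66 0.4; -0.429 -0.244 1.022 -521 -470 -66 0.4; -0.429 -0.244 1.022 -521 -470 -66 0.4; -0.429 -0.244 1.022 -521 -470 -66 0.4; -0.429 -0.244 1.022 -521 -470 -66 0.4; -0.429 -0.244 1.022 -521 -470 -66 0.4; -0.429 -0.244 1.022 -521 -470 -66 0.4; -0.429 -0.244 1.022 -521 -470 -66 0.4' 40; python3 -c "
from h import *
st(); print(rel(GRIP+.1*a,RG))"
```

```text
clock: 1.35
tcp_pos: [0.5288, 0.0231, 0.29]
orientation: [1.899, 2.03, 0.491]
contact_force: [0.5, 2.2, -0.7]
grip_width: 0.0598
gripper_force: 0.0
{'clock': 1.35, 'joints': [-1.054, -0.154, 0.8, 2.21, 0.333, 0.594, -0.402], 'tcp_pos': [0.529, 0.023, 0.29], 'contact_force': [0.504, 2.245, -0.68], 'moment': [0.013, 0.39, 0.011], 'grip_width': 0.06, 'gripper_force': 0.0}
(array([ 0.001 , -0.0021, -0.0015]), array([-73.5,  24.7,   3.9]))
```

```bash
python3 -m creep '0 0 0 -73 25 4 0.4; 0 0 0 -73 25 4 0.4; 0 0 0 -73 25 4 0.4; 0 0 0 -73 25 4 0.4'; python3 -c "
from h import *
st(); print(rel(GRIP+.1*a,RG))
p,d_=grab_frame('side');W=cloud('side',d_)
q=W-(fl+.115*a); ax=q@a; xx=q@xs; yy=q@sd
w=(p.min(-1)>110)&(abs(xx)<.03)&(abs(yy)<.03)&(ax>.012)&(ax<.06)
print([np.percentile(v[w],[3,50,97]).round(4) for v in(ax,xx,yy)])
cv2.imwrite('pics/s2.png',cv2.resize(p[110:290,230:470],(800,600),interpolation=cv2.INTER_CUBIC)[:,:,::-1])"
```

```text
clock: 1.85
tcp_pos: [0.557, -0.0445, 0.297]
orientation: [1.897, 2.033, 0.489]
contact_force: [-0.1, 0.1, -0.1]
grip_width: 0.0594
gripper_force: 0.0
{'clock': 1.85, 'joints': [-1.114, -0.118, 1.061, 2.149, 0.154, 0.584, -0.071], 'tcp_pos': [0.557, -0.044, 0.297], 'contact_force': [-0.064, 0.071, -0.103], 'moment': [-0.004, 0.491, -0.001], 'grip_width': 0.059, 'gripper_force': 0.0}
(array([-0.0004, -0.0024,  0.0008]), array([-4.2,  0.4, -0.4]))
[array([0.0157, 0.04  , 0.0441]), array([-0.0092, -0.0009,  0.0036]), array([-0.0162,  0.0034,  0.0166])]
```

View pics/s2.png

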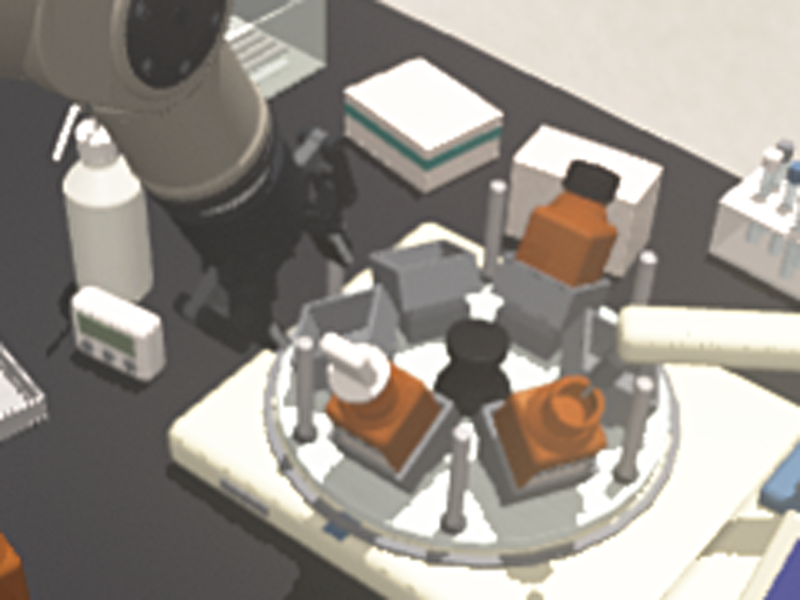

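```bash
python3 -m creep '0 0 0 -4 0.4 40 0.4; 0 0 0 -4 0.4 80 0.4; 0 0 0 -4 0.4 100 0.4; 0 0 0 -4 0.4 100 0.4; 0 0 0 -4 0.4 100 0.4' 60; python3 -c "
from h import *
st(); print(rel(GRIP,RG))
p,d_=grab_frame('side');
p2,d_=grab_frame('top');
cv2.imwrite('pics/s3.png',np.hstack([cv2.resize(p[150:270,280:440],(400,300),interpolation=cv2.INTER_CUBIC),cv2.resize(p2[150:270,240:400],(400,300),interpolation=cv2.INTER_CUBIC)])[:,:,::-1])"
```

```text
clock: 2.52
tcp_pos: [0.6027, -0.0462, 0.2067]
orientation: [1.9, 2.033, 0.486]
contact_force: [1.0, 0.8, -0.2]
grip_width: 0.0596
gripper_force: 0.0
{'clock': 2.525, 'joints': [-0.796, 0.279, 0.932, 2.158, -0.724, 0.435, 0.738], 'tcp_pos': [0.603, -0.046, 0.207], 'contact_force': [0.977, 0.757, -0.212], 'moment': [-0.104, 0.49, -0.053], 'grip_width': 0.06, 'gripper_force': 0.0}
(array([-0.0032, -0.0012, -0.0003]), array([ 0.6,  0.9, -1.5]))
```

View pics/s3.png

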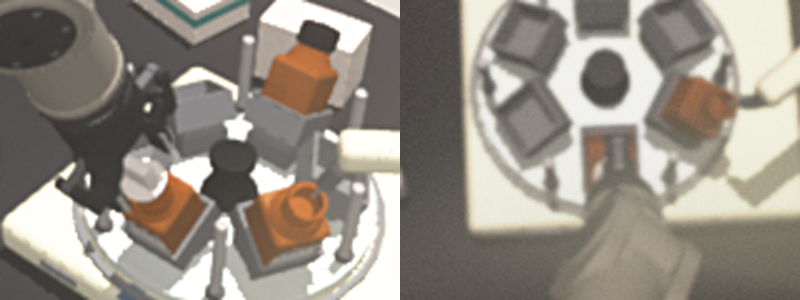

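```bash
python3 -m creep '0 0 0 0 0 0 -1; 0 0 0 0 0 0 -1; 0 0 0 0 0 0 -1; 0 0 0 0 0 0 -1; 0 0 0 0 0 0 -1; 0 0 0 0 0 0 -1' 60; python3 -c "
from h import *
st(); print(rel(GRIP,RG)); print(RG.T@status.get_obs()['contact_force'])"
```

```text
clock: 3.38
tcp_pos: [0.603, -0.0462, 0.2088]
orientation: [1.899, 2.031, 0.491]
contact_force: [-6.1, 0.9, 7.1]
grip_width: 0.013
gripper_force: 58.4
{'clock': 3.375, 'joints': [-0.799, 0.275, 0.936, 2.157, -0.725, 0.436, 0.739], 'tcp_pos': [0.603, -0.046, 0.209], 'contact_force': [-6.103, 0.856, 7.052], 'moment': [0.179, 1.004, 0.17], 'grip_width': 0.013, 'gripper_force': 58.438}
(array([ 0.0001, -0.0032, -0.0011]), array([ 0.6, -0.3,  0.2]))
[ 1.26676414 -2.17228214 -9.02100129]
```

```bash
python3 -m creep '0 0 0.17 0 0 0; 0 0 0.34 0 0 0' 2>&1 | tail -3; python3 -m creep '0 0 0.17 0 0 0 -1; 0 0 0.34 0 0 -0.5 -1; 0 0 0.17 0 0 -1 -1; 0 0 0 0 0 -1.5 -1; 0 0 -0.17 0 0 -2 -1; 0 0 -0.34 0 0 -2.5 -1; 0 0 -0.17 0 0 -3 -1; 0 0 0 0 0 -3.5 -1'; python3 -c "
from h import *
st(); print(rel(GRIP,RG)); print(RG.T@status.get_obs()['contact_force'],RG.T@status.get_obs()['moment'])"
```

```text
invalid input at $[0]: expected 7 numbers
clock: 4.38
tcp_pos: [0.6015, -0.0463, 0.2115]
orientation: [1.904, 2.027, 0.491]
contact_force: [1.4, -0.4, -4.9]
grip_width: 0.0132
gripper_force: 59.0
{'clock': 4.375, 'joints': [-0.813, 0.268, 0.949, 2.158, -0.708, 0.439, 0.72], 'tcp_pos': [0.602, -0.046, 0.212], 'contact_force': [1.433, -0.407, -4.933], 'moment': [-0.128, 0.726, 0.13], 'grip_width': 0.013, 'gripper_force': 58.983}
(array([-0.0001, -0.0024, -0.0057]), array([ 0.6, -0.2,  3.3]))
[-0.50294445 -0.99039443  5.03211829] [ 0.73311117 -0.01069071 -0.1516412 ]
```

```bash
cat >> h.py <<'E'
def bottle_shift():
    "motion of the bottle's hub-side shoulder corner in the side view since the start, px, and px per 10 mm of lift"
    P=fl+.078*a-.030*xs; p1=np.array([P+.03*sd,P+.03*sd+.01*a]); uv=proj("side",p1)
    f0=np.load("side_p.npy").astype(np.float32); f1=grab_frame("side")[0].astype(np.float32)
    c=uv[0].round().astype(int); T=f0[c[1]-8:c[1]+9,c[0]-8:c[0]+9]; I=f1[c[1]-16:c[1]+17,c[0]-16:c[0]+17]
    k=6; s=cv2.matchTemplate(cv2.resize(I,None,fx=k,fy=k,interpolation=cv2.INTER_CUBIC),cv2.resize(T,None,fx=k,fy=k,interpolation=cv2.INTER_CUBIC),cv2.TM_CCOEFF_NORMED)
    _,v,_,l=cv2.minMaxLoc(s); print("corner",c,"shift px",np.array(l)/k-8,"score",round(v,3),"per10mm",uv[1]-uv[0]); return f1
E
python3 -m creep '0 0 0.17 0 0 -0.5 -1; 0 0 0.34 0 0 -1 -1; 0 0 0.17 0 0 -1.5 -1; 0 0 0 0 0 -2 -1; 0 0 -0.17 0 0 -2.5 -1; 0 0 -0.34 0 0 -3 -1; 0 0 -0.17 0 0 -3.5 -1; 0 0 0 0 0 -4 -1'; python3 -c "
from h import *
f=bottle_shift()
st(); print(rel(GRIP,RG)); print(RG.T@status.get_obs()['contact_force'],RG.T@status.get_obs()['moment'])
cv2.imwrite('pics/s4.png',cv2.resize(f[190:280,310:430],(800,600),interpolation=cv2.INTER_CUBIC)[:,:,::-1])"
```

```text
clock: 5.38
tcp_pos: [0.5997, -0.0465, 0.2151]
orientation: [1.904, 2.027, 0.491]
contact_force: [1.4, 0.0, -4.0]
grip_width: 0.0129
gripper_force: 59.1
corner [358 225] shift px [0.         0.33333333] score 0.991 per10mm [-0.95438075 -1.67290734]
{'clock': 5.425, 'joints': [-0.829, 0.26, 0.965, 2.159, -0.69, 0.443, 0.697], 'tcp_pos': [0.6, -0.046, 0.215], 'contact_force': [1.593, 1.432, -2.902], 'moment': [0.049, 0.621, 0.091], 'grip_width': 0.013, 'gripper_force': 59.138}
(array([-0.0002, -0.0022, -0.0123]), array([ 0.5, -0.2,  7.2]))
[1.32079623 0.18485273 3.35127217] [ 0.61669508  0.12177806 -0.03966094][ WARN:0@1.208] global loadsave.cpp:1063 imwrite_ Unsupported depth image for selected encoder is fallbacked to CV_8U.
```

View pics/s4.png

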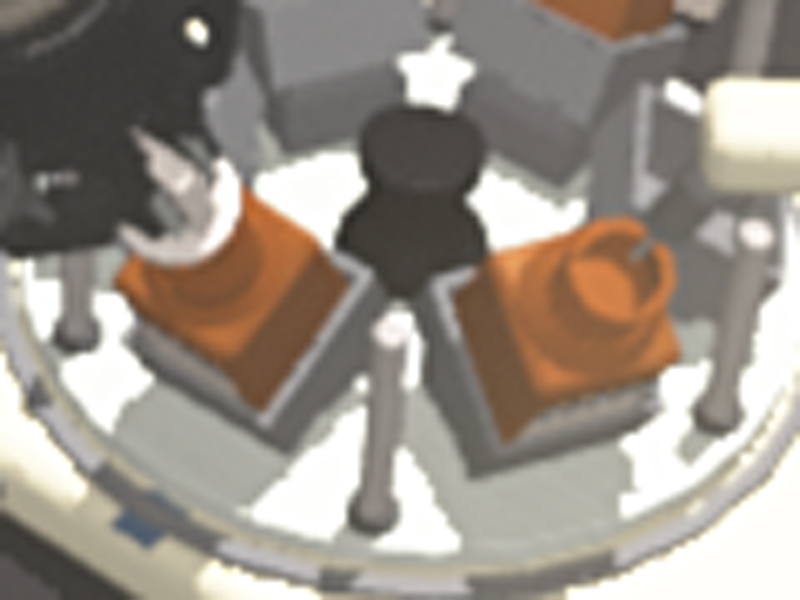

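The bottle (centre about (356,235) in the side view) is still deep in its cradle. The stopper flange has risen off the neck, so the twisting works and I'll carry on.

```bash
python3 -m creep '0 0 0.17 0 0 -0.5 -1; 0 0 0.34 0 0 -1.2 -1; 0 0 0.17 0 0 -2 -1; 0 0 0 0 0 -2.7 -1; 0 0 -0.17 0 0 -3.5 -1; 0 0 -0.34 0 0 -4.2 -1; 0 0 -0.17 0 0 -5 -1; 0 0 0 0 0 -6 -1; 0 0 0.17 0 0 -7 -1; 0 0 0 0 0 -8 -1'; python3 -c "
from h import *
f=bottle_shift()
st(); print(rel(GRIP,RG)); print(RG.T@status.get_obs()['contact_force'],RG.T@status.get_obs()['moment'])"
```

```text
clock: 6.68
tcp_pos: [0.5965, -0.0468, 0.2224]
orientation: [1.894, 2.034, 0.488]
contact_force: [-0.3, 0.1, -0.4]
grip_width: 0.013
gripper_force: 59.7
corner [358 225] shift px [0.16666667 0.        ] score 0.995 per10mm [-0.95438075 -1.67290734]
{'clock': 6.725, 'joints': [-0.858, 0.239, 0.991, 2.159, -0.643, 0.45, 0.682], 'tcp_pos': [0.597, -0.047, 0.223], 'contact_force': [-0.497, -0.823, -0.66], 'moment': [-0.12, 0.544, 0.064], 'grip_width': 0.013, 'gripper_force': 59.667}
(array([ 0.001 , -0.0014,  0.013 ]), array([ 0.9, -0.9, 15.6]))
[-0.7874165  -0.79089469  0.33766141] [ 0.55093504 -0.04489207 -0.09509444]
```

```bash
python3 -m creep '0 0 0 0 0 -4 -1; 0 0 0 0 0 -9 -1; 0 0 0 0 0 -14 -1; 0 0 0 0 0 -19 -1; 0 0 0 0 0 -24 -1; 0 0 0 0 0 -30 -1; 0 0 0 0 0 -45 -1; 0 0 0 0 0 -65 -1; 0 0 0 0 0 -85 -1; 0 0 0 0 0 -85 -1'; python3 -c "
from h import *
f=bottle_shift()
st(); 
# tray placing pose
tr=np.array([.4577,.3247,0]); 
for n in('top','side'):
    D=np.load(n+'_d.npy');W=cloud(n,D);X,Y,Z=W[...,0],W[...,1],W[...,2]
    m=(abs(X-.4577)<.13)&(abs(Y-.3247)<.13)&(Z>.019)&(Z<.035)
    print(n,cv2.minAreaRect(np.c_[X[m],Y[m]].astype(np.float32)))
"
```

```text
clock: 7.98
tcp_pos: [0.558, -0.0492, 0.299]
orientation: [1.898, 2.031, 0.495]
contact_force: [0.3, 0.0, -0.2]
grip_width: 0.0132
gripper_force: 59.7
corner [358 225] shift px [0.16666667 0.        ] score 0.996 per10mm [-0.95438075 -1.67290734]
{'clock': 8.025, 'joints': [-1.207, -0.164, 1.14, 2.145, 0.232, 0.598, -0.13], 'tcp_pos': [0.559, -0.05, 0.3], 'contact_force': [0.615, -0.99, 0.389], 'moment': [-0.102, 0.469, -0.002], 'grip_width': 0.013, 'gripper_force': 59.657}
top ((0.4577336609363556, 0.32375025749206543), (0.1217568963766098, 0.1824708729982376), 79.09587860107422)
side ((0.4577823877334595, 0.3256068229675293), (0.12796296179294586, 0.18055059015750885), 79.69808197021484)
```

```bash
cat >> h.py <<'E'
TR=np.array([.4577,.3247,0]); U=np.array([np.cos(-.186),np.sin(-.186),0]); PERP=np.array([-U[1],U[0],0])
def place(tilt,z,off=-.01):
    zt=np.sin(np.deg2rad(tilt))*U-np.cos(np.deg2rad(tilt))*np.array([0,0,1]); return TR+off*U+[0,0,z], rot(zt,PERP)
E
python3 -c "
from h import *
print(rel(*place(45,.20)))
print([ (place(45,.2)[0]).round(3)])"
```

```text
(array([-0.1182, -0.3533, -1.3515]), array([ 379. , -116.9,   69.2]))
[array([0.448, 0.327, 0.2  ])]
```

```bash
python3 -m creep '-0.118 -0.353 -1.352 379 -117 69 -1; -0.118 -0.353 -1.352 379 -117 69 -1; -0.118 -0.353 -1.352 379 -117 69 -1; -0.118 -0.353 -1.352 379 -117 69 -1; -0.118 -0.353 -1.352 379 -117 69 -1; -0.118 -0.353 -1.352 379 -117 69 -1; -0.118 -0.353 -1.352 379 -117 69 -1; -0.118 -0.353 -1.352 379 -117 69 -1; -0.118 -0.353 -1.352 379 -117 69 -1; -0.118 -0.353 -1.352 379 -117 69 -1'; python3 -c "
from h import *
st();print(rel(*place(45,.2)))"
```

```text
clock: 9.28
tcp_pos: [0.4602, 0.323, 0.1843]
orientation: [0.221, 2.351, -0.095]
contact_force: [-0.4, -0.5, -0.2]
grip_width: 0.0129
gripper_force: 59.6
{'clock': 9.275, 'joints': [-1.431, 0.313, 0.334, 2.251, 1.138, 0.729, -0.677], 'tcp_pos': [0.46, 0.323, 0.184], 'contact_force': [-0.369, -0.54, -0.241], 'moment': [0.107, 0.764, -0.08], 'grip_width': 0.013, 'gripper_force': 59.568}
(array([-0.0038, -0.0033,  0.0004]), array([-2.1,  1.2, -1.5]))
```

```bash
python3 -c "
from h import *
print(rel(*place(52,.10)));print(rel(*place(52,.054)))"
```

```text
(array([-0.0038, -0.1255,  0.0006]), array([66.1,  1.5, 69.3]))
(array([-0.0038, -0.1255,  0.0006]), array([ 98.5,   1.6, 102. ]))
```

```bash
python3 -m creep '0 -0.125 0 33 1.5 35 -1; 0 -0.125 0 66 1.5 69 -1; 0 -0.125 0 82 1.5 85 -1; 0 -0.125 0 90 1.5 94 -1; 0 -0.125 0 95 1.5 98 -1; 0 -0.125 0 98 1.5 102 -1; 0 -0.125 0 98 1.5 102 -1'; python3 -c "
from h import *
st();print(rel(*place(52,.054)))"
```

```text
clock: 10.15
tcp_pos: [0.4626, 0.3241, 0.0431]
orientation: [0.207, 2.227, -0.105]
contact_force: [0.2, -0.4, 0.7]
grip_width: 0.0126
gripper_force: 59.7
{'clock': 10.15, 'joints': [-1.475, 0.719, 0.328, 2.305, 1.589, 0.682, -1.393], 'tcp_pos': [0.463, 0.324, 0.043], 'contact_force': [0.201, -0.429, 0.689], 'moment': [0.139, 0.869, 0.038], 'grip_width': 0.013, 'gripper_force': 59.694}
(array([-0.0023, -0.0002,  0.0022]), array([ 0.6, -0.3,  0.2]))
```

```bash
python3 -m creep '0 0 0 1.2 0 0.9 -1; 0 0 0 2.4 0 1.8 -1; 0 0 0 3.6 0 2.7 -1; 0 0 0 3.6 0 2.7 -1'; python3 -m creep '0 0 0 0 0 0 0.2; 0 0 0 0 0 0 0.2; 0 0 0 0 0 0 0.2; 0 0 0 0 0 0 0.2; 0 0 0 0 0 0 0.2; 0 0 0 0 0 -15 0.2; 0 0 0 0 0 -30 0.2; 0 0 0 0 0 -50 0.2; 0 0 0 0 0 -80 0.2'; python3 -c "
from h import *
st()
p,D=grab_frame('top'); p2,D2=grab_frame('side')
for D,n in((D,'top'),(D2,'side')):
    W=cloud(n,D); q=W-TR; uu=q@U; vv=q@PERP
    m=(abs(uu)<.08)&(abs(vv)<.05)&(W[...,2]>.02)&(W[...,2]<.07); print(n,m.sum(),[np.percentile(v[m],[2,50,98]).round(3) for v in(uu,vv,W[...,2])])
cv2.imwrite('pics/s5.png',np.hstack([cv2.resize(p[230:320,150:270],(400,300),interpolation=cv2.INTER_CUBIC),cv2.resize(p2[180:270,150:270],(400,300),interpolation=cv2.INTER_CUBIC)])[:,:,::-1])"
```

```text
clock: 10.65
tcp_pos: [0.4629, 0.3242, 0.0405]
orientation: [0.206, 2.222, -0.104]
contact_force: [-11.0, -0.1, 18.7]
grip_width: 0.0131
gripper_force: 63.1
clock: 11.78
tcp_pos: [0.4001, 0.3353, 0.0878]
orientation: [0.206, 2.227, -0.108]
contact_force: [-0.5, 0.1, 0.8]
grip_width: 0.0512
gripper_force: 0.0
{'clock': 11.775, 'joints': [-1.603, 0.588, 0.296, 2.344, 1.356, 0.767, -1.235], 'tcp_pos': [0.4, 0.335, 0.088], 'contact_force': [-0.547, 0.079, 0.754], 'moment': [0.198, 0.86, 0.045], 'grip_width': 0.051, 'gripper_force': 0.0}
top 168 [array([-0.038,  0.002,  0.036]), array([-0.02 , -0.003,  0.015]), array([0.021, 0.034, 0.055])]
side 256 [array([-0.04 , -0.008,  0.035]), array([-0.019, -0.004,  0.008]), array([0.021, 0.035, 0.053])]
```

View pics/s5.png

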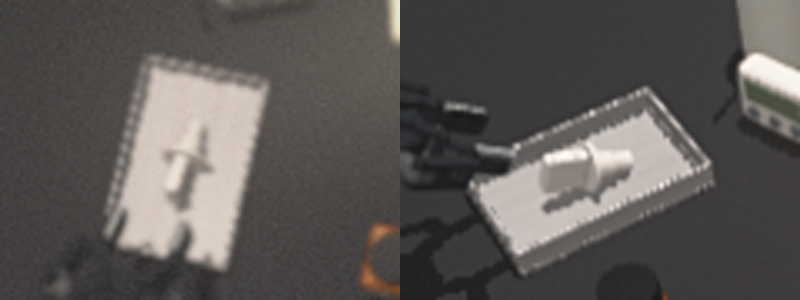

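```bash
cat >> h.py <<'E'
def push(th,s,z=.136,lean=20,rad=.140):
    "TCP pose: th carousel angle deg, s m behind post centre"
    ph=np.deg2rad(150+th)+YAW; er=np.array([np.cos(ph),np.sin(ph),0]); t=np.array([-er[1],er[0],0])
    P=C+rad*er-s*t+[0,0,z]; zt=-np.sin(np.deg2rad(lean))*d-np.cos(np.deg2rad(lean))*np.array([0,0,1])
    R=rot(zt,np.cross(zt,-t)); return P,R
def rows(L,pinch=False):
    for q in L:
        w,t=rel(*q,pinch); print(*w.round(3),*t.round(1),"-1;")
E
python3 -c "
from h import *
P,R=push(0,.034,.25); print(P,R[:,0],R[:,1])
rows([(P,R)])
o=status.get_obs(); R0=Ro.from_rotvec(o['orientation']).as_matrix(); print(R0.T@[0,0,200.])"
```

```text
[0.64497718 0.05792623 0.25      ] [0.38771528 0.90723504 0.16309948] [ 0.85629015 -0.41998908  0.30062658]
0.46 0.476 1.8 -307.8 -230.4 130.9 -1;
[-157.39099543   -0.38856321 -123.40147315]
```

```bash
python3 -m creep '0 0 0 -45 0 -35 -1; 0 0 0 -90 0 -70 -1; 0 0 0 -140 0 -110 -1; 0 0 0 -150 0 -120 -1' 60; python3 -c "
from h import *
rows([push(0,.034,.25)])"
```

```text
clock: 12.38
tcp_pos: [0.3997, 0.3375, 0.2826]
orientation: [0.211, 2.226, -0.099]
contact_force: [-0.4, -0.3, -1.0]
grip_width: -0.0
gripper_force: 0.0
0.462 0.476 1.793 -155.2 -228.9 250.8 -1;
```

```bash
python3 -m creep '0.462 0.476 1.793 -155 -229 251 -1; 0.462 0.476 1.793 -155 -229 251 -1; 0.462 0.476 1.793 -155 -229 251 -1; 0.462 0.476 1.793 -155 -229 251 -1; 0.462 0.476 1.793 -155 -229 251 -1; 0.462 0.476 1.793 -155 -229 251 -1; 0.462 0.476 1.793 -155 -229 251 -1; 0.462 0.476 1.793 -155 -229 251 -1; 0.462 0.476 1.793 -155 -229 251 -1; 0.462 0.476 1.793 -155 -229 251 -1'; python3 -c "
from h import *
st();rows([push(0,.034,.25)])"
```

```text
clock: 13.62
tcp_pos: [0.6439, 0.0565, 0.2462]
orientation: [2.433, 1.617, 0.431]
contact_force: [0.0, -0.8, 0.2]
grip_width: -0.0003
gripper_force: 0.0
{'clock': 13.625, 'joints': [-0.679, 0.275, 0.556, 1.924, -0.152, 0.641, -0.457], 'tcp_pos': [0.644, 0.056, 0.246], 'contact_force': [0.014, -0.831, 0.216], 'moment': [-0.021, 0.42, -0.009], 'grip_width': -0.0, 'gripper_force': 0.0}
0.008 0.018 0.035 2.2 1.6 -3.2 -1;
```

Now above the starting point. Next come the rows for going down and pushing the first part.

```bash
python3 -c "
from h import *
rows([push(0,.034,z) for z in(.2,.16,.136)])
rows([push(0,s) for s in(.028,.024,.021,.019,.018,.016,.014)])"
```

```text
0.008 0.018 0.035 -4.6 -14.1 43.8 -1;
0.008 0.018 0.035 -10.0 -26.6 81.4 -1;
0.008 0.018 0.035 -13.2 -34.2 104.0 -1;
0.008 0.018 0.035 -19.1 -34.4 103.0 -1;
0.008 0.018 0.035 -23.1 -34.5 102.4 -1;
0.008 0.018 0.035 -26.1 -34.6 102.0 -1;
0.008 0.018 0.035 -28.0 -34.7 101.7 -1;
0.008 0.018 0.035 -29.0 -34.7 101.5 -1;
0.008 0.018 0.035 -31.0 -34.8 101.2 -1;
0.008 0.018 0.035 -33.0 -34.8 100.9 -1;
```

```bash
python3 -m creep '0.008 0.018 0.035 -4.5 -14 44 -1; 0.008 0.018 0.035 -10 -27 81 -1; 0.008 0.018 0.035 -13 -34 104 -1; 0.008 0.018 0.035 -13 -34 104 -1; 0.008 0.018 0.035 -19 -34.5 103 -1; 0.008 0.018 0.035 -23 -34.5 102.5 -1; 0.008 0.018 0.035 -23 -34.5 102.5 -1'; python3 -c "
from h import *
st();rows([push(0,s) for s in(.024,.021,.018)]);rows([push(th,.018) for th in range(2,20,2)])"
```

```text
clock: 14.5
tcp_pos: [0.6421, 0.0505, 0.139]
orientation: [2.465, 1.595, 0.461]
contact_force: [1.3, 2.3, -0.0]
grip_width: 0.0001
gripper_force: 1.2
{'clock': 14.5, 'joints': [-0.537, 0.408, 0.425, 2.024, -0.334, 0.405, -0.31], 'tcp_pos': [0.642, 0.051, 0.139], 'contact_force': [1.347, 2.261, -0.044], 'moment': [0.316, 0.087, 0.128], 'grip_width': 0.0, 'gripper_force': 1.168}
0.004 -0.004 0.007 -2.5 -1.6 2.3 -1;
0.004 -0.004 0.007 -5.5 -1.6 1.8 -1;
0.004 -0.004 0.007 -8.4 -1.6 1.2 -1;
0.004 -0.004 -0.026 -13.2 -2.1 0.2 -1;
0.004 -0.004 -0.06 -18.0 -2.5 -0.8 -1;
0.004 -0.004 -0.094 -22.9 -2.7 -1.7 -1;
0.004 -0.004 -0.127 -27.7 -2.8 -2.6 -1;
0.004 -0.004 -0.16 -32.6 -2.7 -3.4 -1;
0.004 -0.004 -0.194 -37.4 -2.4 -4.1 -1;
0.004 -0.004 -0.227 -42.3 -2.0 -4.9 -1;
0.004 -0.004 -0.26 -47.1 -1.4 -5.5 -1;
0.004 -0.004 -0.293 -52.0 -0.6 -6.1 -1;
```

```bash
python3 -m creep '0.004 -0.004 0 -1 -0.5 0 -1; 0.004 -0.004 -0.01 -2 -1 0 -1; 0.004 -0.004 -0.01 -3 -1 0 -1; 0.004 -0.004 -0.02 -4.5 -1 0 -1; 0.004 -0.004 -0.03 -6 -1 0 -1; 0.004 -0.004 -0.03 -7.5 -1 0 -1'; python3 -c "
from h import *
st()
p,D=grab_frame('side'); W=cloud('side',D); X,Y,Z=W[...,0],W[...,1],W[...,2]
m=(Z>.150)&(Z<.172)&(abs(np.hypot(X-C[0],Y-C[1])-.145)<.012)
k,l,s,c=cv2.connectedComponentsWithStats(m.astype(np.uint8))
for i in range(1,k):
    if s[i,4]>10: q=np.median(W[l==i],0); print(s[i,4],q.round(3),(np.rad2deg(np.arctan2(q[1]-C[1],q[0]-C[0])-YAW)-30).round(1)%60)"
```

```text
clock: 15.25
tcp_pos: [0.6403, 0.0478, 0.1385]
orientation: [2.436, 1.635, 0.455]
contact_force: [3.6, 9.2, 4.5]
grip_width: 0.0
gripper_force: 5.5
{'clock': 15.25, 'joints': [-0.522, 0.405, 0.412, 2.027, -0.327, 0.405, -0.278], 'tcp_pos': [0.64, 0.048, 0.139], 'contact_force': [3.578, 9.216, 4.499], 'moment': [1.758, -0.533, 0.701], 'grip_width': 0.0, 'gripper_force': 5.474}
33 [0.873 0.048 0.161] 1.1
26 [ 0.898 -0.046  0.159] 21.5
27 [0.743 0.11  0.165] 1.0
34 [ 0.886 -0.095  0.16 ] 1.0
74 [0.625 0.032 0.164] 59.2
45 [ 0.768 -0.177  0.163] 1.0
190 [ 0.607 -0.061  0.158] 36.400000000000006
186 [ 0.682 -0.167  0.158] 27.19999999999999
46 [ 0.637 -0.118  0.162] 1.4000000000000057
```

```bash
cat >> h.py <<'E'
def ang():
    D=grab_frame('side')[1]; W=cloud('side',D); X,Y,Z=W[...,0],W[...,1],W[...,2]
    m=(Z>.150)&(Z<.172)&(abs(np.hypot(X-C[0],Y-C[1])-.145)<.012)
    k,l,s,c=cv2.connectedComponentsWithStats(m.astype(np.uint8))
    for i in range(1,k):
        if 15<s[i,4]<90: q=np.median(W[l==i],0); print(s[i,4],q.round(3),(np.rad2deg(np.arctan2(q[1]-C[1],q[0]-C[0])-YAW)-30).round(1)%60)
E
python3 -m creep '0 0 -0.01 -1.5 0 0 -1; 0 0 -0.02 -3 0 0 -1; 0 0 -0.03 -4.5 0 0 -1; 0 0 -0.03 -5 0 0 -1; 0 0 -0.03 -5 0 0 -1'; python3 -c "
from h import *
st();ang()"
```

```text
clock: 15.92
tcp_pos: [0.6369, 0.0398, 0.1368]
orientation: [2.411, 1.665, 0.444]
contact_force: [1.0, 4.2, 4.5]
grip_width: -0.0001
gripper_force: 2.1
{'clock': 15.925, 'joints': [-0.503, 0.402, 0.402, 2.034, -0.319, 0.402, -0.245], 'tcp_pos': [0.637, 0.04, 0.137], 'contact_force': [1.009, 4.173, 4.527], 'moment': [0.553, -0.113, 0.248], 'grip_width': -0.0, 'gripper_force': 2.08}
33 [0.867 0.054 0.16 ] 4.5
21 [ 0.896 -0.038  0.159] 24.700000000000003
36 [0.735 0.108 0.162] 4.599999999999994
34 [ 0.889 -0.087  0.162] 4.5
70 [0.621 0.024 0.163] 2.799999999999997
45 [ 0.777 -0.176  0.162] 4.599999999999994
47 [ 0.643 -0.125  0.164] 5.099999999999994
```

```bash
python3 -c "
from h import *
rows([push(4.5,.022)]);rows([push(th,.024) for th in (6,7,8,10,12,14,16,18,20,22)])"
```

```text
-0.0 0.0 -0.008 -2.6 -2.2 -0.6 -1;
-0.0 0.0 -0.034 -4.2 -2.8 -1.0 -1;
-0.0 0.0 -0.05 -6.6 -3.0 -1.5 -1;
-0.0 0.0 -0.067 -9.1 -3.3 -2.0 -1;
-0.0 0.0 -0.1 -13.9 -3.7 -2.8 -1;
-0.0 0.0 -0.133 -18.8 -3.9 -3.6 -1;
-0.0 0.0 -0.166 -23.7 -4.0 -4.4 -1;
-0.0 0.0 -0.2 -28.6 -3.9 -5.1 -1;
-0.0 0.0 -0.233 -33.5 -3.6 -5.8 -1;
-0.0 0.0 -0.266 -38.4 -3.2 -6.3 -1;
-0.0 0.0 -0.298 -43.3 -2.6 -6.9 -1;
```

```bash
python3 -m creep '0 0 -0.01 -1.5 -1 0 -1; 0 0 -0.02 -3 -1.5 -0.5 -1; 0 0 -0.03 -4.2 -2.5 -1 -1; 0 0 -0.05 -6 -3 -1.5 -1; 0 0 -0.06 -8 -3 -2 -1; 0 0 -0.08 -10.5 -3.5 -2.5 -1; 0 0 -0.1 -13 -3.5 -3 -1'; python3 -c "
from h import *
st();ang();rows([push(th,.024) for th in (12,14,16,18,20,22,24,26,28,30)])"
```

```text
clock: 16.85
tcp_pos: [0.6273, 0.0278, 0.1354]
orientation: [2.315, 1.777, 0.425]
contact_force: [-0.9, -0.2, 0.4]
grip_width: -0.0003
gripper_force: 0.0
{'clock': 16.85, 'joints': [-0.461, 0.386, 0.369, 2.055, -0.293, 0.392, -0.148], 'tcp_pos': [0.627, 0.028, 0.135], 'contact_force': [-0.861, -0.204, 0.358], 'moment': [-0.019, 0.292, -0.046], 'grip_width': -0.0, 'gripper_force': 0.0}
31 [0.849 0.074 0.162] 15.3
34 [ 0.897 -0.061  0.161] 15.5
38 [0.617 0.018 0.162] 5.599999999999994
44 [ 0.614 -0.008  0.163] 15.599999999999994
45 [ 0.661 -0.144  0.163] 15.5
-0.002 0.002 -0.032 -4.3 0.0 -1.1 -1;
-0.002 0.002 -0.065 -9.2 -0.5 -1.9 -1;
-0.002 0.002 -0.098 -14.1 -0.9 -2.6 -1;
-0.002 0.002 -0.131 -19.0 -1.1 -3.2 -1;
-0.002 0.002 -0.164 -23.9 -1.2 -3.8 -1;
-0.002 0.002 -0.197 -28.8 -1.1 -4.3 -1;
-0.002 0.002 -0.23 -33.8 -0.8 -4.8 -1;
-0.002 0.002 -0.263 -38.7 -0.4 -5.2 -1;
-0.002 0.002 -0.296 -43.6 0.2 -5.6 -1;
-0.002 0.002 -0.328 -48.5 0.9 -5.9 -1;
```

```bash
python3 -m creep '0 0 -0.03 -4 0 -1 -1; 0 0 -0.05 -7 -0.3 -1.5 -1; 0 0 -0.065 -9.5 -0.5 -2 -1; 0 0 -0.085 -12 -0.7 -2.3 -1; 0 0 -0.105 -15 -0.9 -2.7 -1; 0 0 -0.13 -18.5 -1 -3.2 -1; 0 0 -0.155 -22 -1.1 -3.6 -1; 0 0 -0.18 -25.5 -1.1 -4 -1; 0 0 -0.2 -29 -1 -4.3 -1; 0 0 -0.225 -33 -0.9 -4.7 -1'; python3 -c "
from h import *
st();ang();rows([push(th,.024) for th in (24,26,28,30,32,34,36,38,40,42)])"
```

```text
clock: 18.15
tcp_pos: [0.6171, -0.0038, 0.136]
orientation: [2.082, 2.008, 0.387]
contact_force: [0.3, -0.0, 0.8]
grip_width: -0.0001
gripper_force: 0.3
{'clock': 18.15, 'joints': [-0.335, 0.361, 0.284, 2.074, -0.249, 0.382, 0.094], 'tcp_pos': [0.617, -0.004, 0.136], 'contact_force': [0.272, -0.037, 0.806], 'moment': [0.059, 0.332, 0.101], 'grip_width': -0.0, 'gripper_force': 0.312}
35 [0.835 0.084 0.162] 22.2
36 [ 0.898 -0.044  0.16 ] 22.1
71 [ 0.61  -0.021  0.162] 20.900000000000006
45 [ 0.676 -0.155  0.163] 22.599999999999994
-0.002 0.002 -0.005 -0.4 -0.2 -0.1 -1;
-0.002 0.002 -0.038 -5.3 -0.8 -0.5 -1;
-0.002 0.002 -0.07 -10.2 -1.4 -0.9 -1;
-0.002 0.002 -0.103 -15.2 -1.7 -1.2 -1;
-0.002 0.002 -0.136 -20.1 -1.9 -1.5 -1;
-0.002 0.001 -0.169 -25.1 -2.0 -1.7 -1;
-0.002 0.001 -0.202 -30.0 -1.8 -1.8 -1;
-0.002 0.001 -0.234 -35.0 -1.6 -1.9 -1;
-0.002 0.001 -0.267 -39.9 -1.1 -1.9 -1;
-0.002 0.001 -0.3 -44.8 -0.5 -1.8 -1;
```

```bash
python3 -m creep '0 0 -0.025 -3.5 -0.5 -0.3 -1; 0 0 -0.05 -7.5 -1 -0.7 -1; 0 0 -0.08 -11.5 -1.5 -1 -1; 0 0 -0.105 -15.5 -1.7 -1.2 -1; 0 0 -0.13 -19.5 -1.9 -1.5 -1; 0 0 -0.16 -23.5 -2 -1.7 -1; 0 0 -0.185 -27.5 -1.9 -1.8 -1; 0 0 -0.21 -31.5 -1.8 -1.9 -1; 0 0 -0.24 -35.5 -1.6 -1.9 -1; 0 0 -0.265 -39.5 -1.2 -1.9 -1'; python3 -c "
from h import *
st();ang();rows([push(th,.024) for th in (42,44,46,48,50,52,54,56)])"
```

```text
clock: 19.45
tcp_pos: [0.614, -0.0434, 0.1359]
orientation: [1.781, 2.245, 0.337]
contact_force: [-1.1, 1.0, -0.0]
grip_width: -0.0003
gripper_force: 0.4
{'clock': 19.45, 'joints': [-0.169, 0.354, 0.177, 2.069, -0.211, 0.384, 0.397], 'tcp_pos': [0.614, -0.043, 0.136], 'contact_force': [-1.059, 1.008, -0.001], 'moment': [0.158, 0.391, 0.045], 'grip_width': -0.0, 'gripper_force': 0.357}
30 [0.802 0.103 0.161] 37.5
32 [ 0.895 -0.004  0.161] 38.2
71 [ 0.612 -0.059  0.162] 36.099999999999994
49 [ 0.709 -0.17   0.162] 37.0
-0.003 0.001 -0.035 -5.2 -0.8 -0.0 -1;
-0.003 0.001 -0.068 -10.2 -1.3 0.1 -1;
-0.003 0.001 -0.101 -15.1 -1.7 0.3 -1;
-0.003 0.001 -0.134 -20.0 -1.9 0.5 -1;
-0.003 0.001 -0.168 -25.0 -2.0 0.8 -1;
-0.003 0.001 -0.201 -29.9 -1.9 1.1 -1;
-0.003 0.001 -0.234 -34.9 -1.6 1.5 -1;
-0.003 0.001 -0.268 -39.8 -1.1 1.9 -1;
```

```bash
python3 -m creep '0 0 -0.02 -3 -0.5 0 -1; 0 0 -0.04 -6 -0.9 0 -1; 0 0 -0.06 -9 -1.2 0 -1; 0 0 -0.08 -12 -1.5 0.2 -1; 0 0 -0.1 -15 -1.7 0.3 -1; 0 0 -0.12 -18 -1.8 0.4 -1; 0 0 -0.14 -21 -1.9 0.5 -1; 0 0 -0.155 -23 -2 0.7 -1; 0 0 -0.17 -25 -2 0.8 -1'; python3 -c "
from h import *
st();ang();rows([push(th,.024) for th in (50,52,54,56,58,60)])"
```

```text
clock: 20.62
tcp_pos: [0.6179, -0.0681, 0.1359]
orientation: [1.577, 2.375, 0.302]
contact_force: [0.4, -0.4, -0.5]
grip_width: 0.0006
gripper_force: 0.3
{'clock': 20.625, 'joints': [-0.065, 0.362, 0.11, 2.05, -0.188, 0.392, 0.591], 'tcp_pos': [0.618, -0.068, 0.136], 'contact_force': [0.418, -0.437, -0.47], 'moment': [0.101, 0.404, 0.059], 'grip_width': 0.001, 'gripper_force': 0.288}
34 [0.889 0.018 0.161] 47.6
37 [ 0.867 -0.124  0.162] 47.2
88 [ 0.787 -0.177  0.158] 8.700000000000003
47 [ 0.732 -0.176  0.163] 46.5
63 [ 0.619 -0.084  0.161] 46.0
-0.003 0.0 0.002 -0.5 -0.2 -0.1 -1;
-0.003 0.0 -0.032 -5.4 -0.9 0.2 -1;
-0.003 0.0 -0.065 -10.3 -1.4 0.6 -1;
-0.003 0.0 -0.098 -15.3 -1.8 1.1 -1;
-0.003 0.0 -0.132 -20.2 -2.1 1.6 -1;
-0.003 0.0 -0.166 -25.1 -2.1 2.1 -1;
```

```bash
python3 -m creep '0 0 -0.01 -2 -0.3 0 -1; 0 0 -0.02 -4 -0.6 0.1 -1; 0 0 -0.035 -6 -0.9 0.3 -1; 0 0 -0.05 -8 -1.2 0.4 -1; 0 0 -0.06 -10 -1.4 0.6 -1; 0 0 -0.07 -11.5 -1.5 0.7 -1; 0 0 -0.08 -13 -1.6 0.9 -1; 0 0 -0.09 -14 -1.7 1 -1'; python3 -c "
from h import *
st();ang();rows([push(th,.024) for th in (54,56,58,60,62)])"
```

```text
clock: 21.68
tcp_pos: [0.6208, -0.0785, 0.1356]
orientation: [1.463, 2.442, 0.286]
contact_force: [-4.2, 6.4, 3.8]
grip_width: 0.0
gripper_force: 4.2
{'clock': 21.675, 'joints': [-0.011, 0.369, 0.072, 2.036, -0.177, 0.401, 0.695], 'tcp_pos': [0.621, -0.079, 0.136], 'contact_force': [-4.247, 6.412, 3.8], 'moment': [1.408, 1.026, 0.527], 'grip_width': 0.0, 'gripper_force': 4.225}
32 [0.885 0.028 0.161] 51.8
37 [ 0.874 -0.117  0.161] 51.099999999999994
58 [ 0.796 -0.175  0.156] 12.200000000000003
43 [ 0.742 -0.177  0.163] 50.599999999999994
56 [ 0.623 -0.094  0.162] 50.30000000000001
-0.003 -0.004 0.027 0.4 0.2 -0.5 -1;
-0.003 -0.004 -0.006 -4.4 -0.7 -0.0 -1;
-0.003 -0.004 -0.04 -9.3 -1.4 0.4 -1;
-0.003 -0.004 -0.074 -14.2 -1.9 1.0 -1;
-0.003 -0.004 -0.108 -19.1 -2.2 1.6 -1;
```

```bash
python3 -m creep '0 0 -0.01 -1.2 -0.3 0 -1; 0 0 -0.02 -2.4 -0.5 0.1 -1; 0 0 -0.025 -3.6 -0.7 0.2 -1; 0 0 -0.03 -4.8 -0.8 0.3 -1; 0 0 -0.04 -6 -1 0.4 -1; 0 0 -0.04 -7 -1.2 0.4 -1; 0 0 -0.04 -7 -1.2 0.4 -1'; python3 -c "
from h import *
st();ang()"
```

```text
clock: 22.6
tcp_pos: [0.6246, -0.0896, 0.1365]
orientation: [1.416, 2.46, 0.275]
contact_force: [-0.3, -1.4, -0.5]
grip_width: 0.0
gripper_force: 0.0
{'clock': 22.6, 'joints': [0.016, 0.374, 0.062, 2.025, -0.171, 0.403, 0.741], 'tcp_pos': [0.625, -0.09, 0.137], 'contact_force': [-0.345, -1.419, -0.54], 'moment': [0.032, 0.373, 0.032], 'grip_width': 0.0, 'gripper_force': 0.0}
26 [0.881 0.038 0.163] 56.0
35 [ 0.879 -0.107  0.162] 55.7
40 [0.632 0.038 0.164] 56.0
19 [ 0.807 -0.172  0.153] 16.700000000000003
45 [ 0.755 -0.178  0.163] 56.0
44 [ 0.631 -0.107  0.164] 56.400000000000006
17 [ 0.62  -0.1    0.157] 51.900000000000006
```

```bash
python3 -m creep '0 0 0 0 0 0 -1; 0 0 0 0 0 0 -1; 0 0 0 0 0 0 -1'; python3 -c "
from h import *
ang()"
```

```text
clock: 23.02
tcp_pos: [0.6242, -0.0883, 0.1362]
orientation: [1.415, 2.462, 0.275]
contact_force: [-0.4, -0.3, 0.8]
grip_width: 0.0001
gripper_force: 0.0
31 [0.875 0.046 0.159] 0.0
37 [ 0.884 -0.097  0.161] 59.9
37 [0.626 0.029 0.162] 0.09999999999999432
44 [ 0.765 -0.177  0.163] 59.7
16 [ 0.617 -0.098  0.157] 51.0
47 [ 0.636 -0.116  0.162] 0.4000000000000057
```

```bash
python3 -m creep '0 0 0 6 0 0 -1; 0 0 0 12 0 0 -1; 0 0 0 14 0 -15 -1; 0 0 0 14 0 -40 -1; 0 0 0 14 0 -70 -1; 0 0 0 20 0 -110 -1; 0 0 0 30 0 -150 -1; 0 0 0 30 0 -150 -1; 0 0 0 30 0 -150 -1'; python3 -c "
from h import *
ang();st()
p,_=grab_frame('side');q,_=grab_frame('top')
cv2.imwrite('pics/s6.png',np.vstack([np.hstack([cv2.resize(p[160:300,150:460],(500,226)),np.zeros((226,300,3),np.uint8)]),cv2.resize(q[90:330,160:640],(748,374))[:, :].copy() if 0 else np.hstack([cv2.resize(q[90:330,160:480],(499,374)),cv2.resize(p[190:265,310:430],(301,374))])])[:,:,::-1])"
```

```text
clock: 24.2
tcp_pos: [0.5587, -0.0655, 0.2729]
orientation: [1.415, 2.462, 0.276]
contact_force: [0.2, 0.4, 0.3]
grip_width: -0.0002
gripper_force: 0.0
29 [0.875 0.045 0.16 ] 59.8
23 [0.795 0.102 0.159] 40.1
37 [ 0.885 -0.097  0.162] 0.10000000000000142
44 [ 0.765 -0.178  0.164] 59.8
46 [ 0.636 -0.117  0.164] 0.6999999999999886
{'clock': 24.25, 'joints': [-0.085, 0.082, 0.115, 2.041, -0.066, 0.676, 0.6], 'tcp_pos': [0.559, -0.066, 0.272], 'contact_force': [-0.841, -0.623, 0.419], 'moment': [-0.034, 0.375, 0.005], 'grip_width': -0.0, 'gripper_force': 0.0}
```

View pics/s6.png

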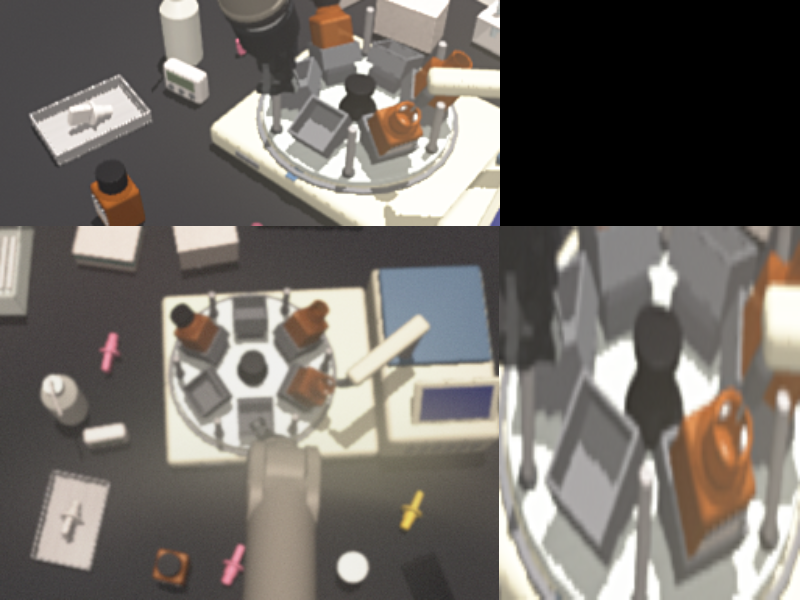

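The open bottle stands under the needle, at about (395,120) in the side crop. The carousel is home at 60°, the stopper lies in the tray, the bystanders haven't moved and the gripper touches nothing.

```bash
python3 -c "
from bench import r
print(r.hand_in())"
```

```text
the job is handed in; nothing more can be done
None
```

The job is handed in at about 24 s: the stopper is out and lying in the steel tray, the bottle stayed down in its cradle, and the carousel is home one station on with the open bottle under the needle.

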